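Fit the knob and slide the jewellery stage into its notch

TASK

The blue knob of the jewellery viewing stage is back from cleaning: take it from the steel tray and push it fully down onto the square shaft of the aluminium carriage. Then, with that knob, slide the carriage along its rail towards the brass notch strip until you feel its ball drop into the notch, without running on past it, and finish there still gripping the knob, holding the carriage at the notch. Leave the other loose things where they lie.

Things in the scene. Friction and masses are not known exactly. Their poses are not given: they have to be found in the camera images.
- knob: blue knob, 60 to 130 g, standing upright in the tray, z up. Square hub 36 x 36 mm, 24 mm high, with a wing on top, 12 mm thick along x, 36 mm long along y, 24 to 64 mm above the underside. Square bore from below, 15.6 mm wide with sides along x and y, 20 mm deep, 2.5 mm chamfer at its mouth. Fits the shaft at any quarter turn. Origin: centre of the underside
- knob_wing (a point): point on the knob's axis inside its wing, 46 mm above the knob's underside: where to grip, across the wing's 12 mm thickness (along x). Axes as the knob's
- shaft (a point): foot of the upright 14 mm square steel shaft (sides along x and y, 16 mm tall), on the carriage's flat top, 52 mm above the table; the underside of a fully fitted knob lies at this point. The carriage is an aluminium block 60 x 50 x 30 mm (x, y, z) that slides only along this y axis, about 2 N of friction. A thin arm with a gold ring sticks out on its +x side, up to 25 mm above its top
- ball_rest (a point): centre, when fully out, of the 8 mm sprung steel ball in the carriage's +x side, 32 mm along x from the shaft's axis; moves with the carriage, axes as the shaft's. A red line on the carriage's top points to it
- notch (a point): middle of the notch in the brass strip beside the rail, marked by a red line; ball_rest is here when the ball is in the notch. Axes as the shaft's. The carriage starts on its -y side, so slide it to +y. Round ridges stand 7 mm to -y and +y of it: climbing one starts 6 mm before it and takes 8 to 11 N, then the ball is drawn into the notch, with about 1 mm of free play each way
- viewer: fixed column with a level white eyepiece, 105 mm high, standing 120 to 210 mm from the rail's middle along its x; carries the brass notch strip. Origin: on the table under the rail's middle line, level with the notch along y; axes as the shaft's
- rail: fixed stage: grey base plate 110 x 310 mm (x, y) with a steel guide bar along y and an end block 40 mm high at each end; origin under its centre
- tray: fixed open steel tray, 140 x 200 mm (x, y), rim 15 mm high, floor 2 mm thick; origin under its centre
- tweezers: red plastic tweezers, 130 mm long, 6 mm thick, lying on the table; origin at the middle of the underside. Bystander
- steel_cup: steel bowl, 84 mm across, 35 mm high, standing on the table; origin under its centre. Bystander
- spray_bottle: white bottle with blue cap, 60 mm across, 150 mm tall; origin under its centre. Bystander
- jar: amber glass jar, 70 mm across, 80 mm tall; origin under its centre. Bystander
- marker: grey marker pen, 12 mm thick, about 130 mm long, lying on the table; origin at the middle of its underside. Bystander
- bangle: steel ring, 60 mm across, 8 mm high, lying on a paper wipe; origin at its centre, underside. Bystander
- taper_pin: steel pin, 8 mm thick, about 70 mm long, lying in the tray; origin at the middle of its underside. Bystander
- ear_tunnel: brass ring, 26 mm across, 10 mm high, lying in the tray; origin at its centre, underside. Bystander

How it is judged (in metres and radians):
On the way, in this order (a step that is already met when the one before it is completed fails the run):
1. the knob is fully down on the carriage's square shaft (x of knob in the frame of shaft between -0.0025 and 0.0025 m and y of knob in the frame of shaft between -0.0025 and 0.0025 m and z of knob in the frame of shaft between -0.003 and 0.003 m and angle between the z axis of knob and the z axis of shaft, either way round below 0.12 rad and (angle between the x axis of knob and the x axis of shaft, either way round below 0.2 rad or angle between the x axis of knob and the y axis of shaft, either way round below 0.2 rad)), for 0.2 s.
2. the carriage is slid, knob on and held, until its ball lies in the notch (all of step 1 and y of ball_rest in the frame of notch between -0.002 and 0.002 m and contact force between the fingers and knob above 3 N and distance between the grasp point and knob_wing below 0.035 m), for 0.3 s.
At the end, for the whole second after the job is handed in: Knob fully down on the shaft (2.5 mm off-axis, 3 mm in height, upright within 0.12 rad); ball within 2 mm of the notch's middle along the rail; knob slower than 10 mm/s; fingers still gripping it with over 3 N, grasp point within 35 mm of its grip point (all of step 2 and linear speed of knob below 0.01 m/s); the arm keeps its last pose, push and grip.
It fails at once if the carriage runs past the notch (ball more than 9 mm beyond its middle) (y of ball_rest in the frame of notch above 0.009 m).
It fails at once if a bystander is moved by more than 20 mm (distance of any of tweezers, steel_cup, spray_bottle, jar, marker, bangle, taper_pin, ear_tunnel from where it was at the start of the episode above 0.02 m).
It also fails if it takes over 51 s, if anything falls off the work surface, if the arm or the gripper's body presses on something with over 40 N, if the wrist force passes 120 N, or if a joint passes its speed limit or range.

ROBOT

A 6-joint arm with a two-finger parallel gripper is mounted at the origin on the work surface. World frame = base frame: x ahead of the robot, y to its left, z up, the work surface at z = 0. Lengths are in mm, angles in rad, forces in N, time in s.
With the tool pointing down it reaches from about 350 to 925 mm from the base axis. Payload 6.4 kg.
Tool frame: the origin (TCP) lies midway between the tips of the shut fingers; the grasp point (between the pads) lies 19 mm behind it; z points along the fingers, y is the line along which they close (so a half turn about z gives the same grasp; the last joint's range is limited). The gripper opens to 85 mm and grips with 20 to 120 N. Pads are 22 mm wide; open, the fingers measure 114 mm over their backs; the gripper's body (76 mm by 85 mm) begins 54 mm behind the grasp point. The pads swing forward as they close: fully open they stand 13 mm farther back than shut.
Start: joints at [1.005, 0.245, 1.558, -0, 1.339, -0.174], TCP at [248.202, 600.757, 231.29] pointing down, gripper open.
Joint ranges: [-3.13, 3.13], [-1.02, 2.26], [0.13, 2.54], [-0.95, 4.09], [0.21, 2.88], [-2.74, 2.74]. Speed limits (rad/s): [2.57, 2.57, 3.14, 3.14, 3.14, 3.14].

INTERFACE

Orientations are given as a unit quaternion [x, y, z, w].
In Python, from cell import sense, capture, robot gives the robot as it stands.
- The arm moves only by the tool carry_out, never from a script. Its argument "rows" is a list that holds one entry, the list of rows, each a list of 4 numbers: the shift along the tool's x, y, z in mm, then the turn about the tool's z in units of 5 degrees (1.0 is 5 degrees). A call has 1 to 10 rows; each row shifts and turns the commanded pose from where the row before left it, along the tool's axes as they then stand; what a row does not reach is not made up. A row lasts 1/10 s, in which the tool goes at most 50 mm and 8.59 degrees, less where a joint would pass 70% of its speed; a pose out of reach is approached as far as the arm can. A call is refused whole if a number of a shift passes 50 or a number of a turn 1, either way. A call with a gripper value outside its range is refused whole. "grip" is the opening, from -1 (shut) to 1 (fully open), set as the call begins (left out, the last holds). The fingers move at their own pace and stop on an object; the grip force is fixed at half the most. Time passes only in rows, so rows that do not move let the fingers close. It gives the time, the measured TCP pose, the force, the opening and the grip force at its end, in the units of the state.
- sense(): the state, without advancing time (a new reading comes with each control period).
- capture(name): name is "scene" or "side" or "wrist"; returns a dict with "image" (480x640x3 uint8, red, green, blue), "fx", "fy", "cx", "cy" (pixels), "R" (3x3) and "t" (3): a world point X has camera coordinates R X + t. Camera axes: x right, y down, z forward; pixel columns grow to the right and rows downward; lengths in mm; the calibration is good to about 2 mm. A picture is of the moment at which its call begins. There is no depth.
- robot.finish_job(): hands the job in; it is judged then, once.
The state is a dict: "clock": time; "qpos": joint angles; "dq": joint speeds; "joint_efforts": joint torques, N m; "tool_pos": TCP position; "orientation": TCP orientation; "ft_force": force on the tool from outside, world axes, zero at the start; "ft_torque": the same for the moment, N m; "grip_width": finger opening in mm; "finger_force": force on a finger pad.
Only numpy, scipy, OpenCV 4.12 (cv2) and the standard library are available. Lean on these libraries where they do the work, as an engineer would, in place of code of your own. Each camera call takes 0.05 s, during which the arm holds its last target. There are 200 camera calls.

## Working session

There is one attempt and no reset: what is moved stays moved. The work goes in short steps, Python scripts to look and compute and a tool call to move; the robot and the scene stay as the last step left them, time stands still between calls to the robot, and variables do not carry over. Pictures are saved under pics/ and viewed, at most 13 in all, crops included, and the job is handed in when it is done.

Besides the shell and the picture viewer there is one more tool, called after ">>>" by a JSON object that holds its "op" and its "data". carry_out: Moves the arm, as the interface text tells. Its arguments: {"type":"object","properties":{"rows":{"type":"array"},"grip":{"type":"number"}},"required":["rows"]}

```bash
mkdir -p pics; ls; python3 - <<'E'
from cell import sense, capture, robot
import cv2,pickle
for n in ["scene","side"]:
    c=capture(n); pickle.dump(c,open(n+".pkl","wb")); cv2.imwrite(f"pics/{n}1.png",c["image"][:,:,::-1])
    print(n,c["fx"],c["cx"],c["cy"],c["R"],c["t"])
s=sense(); print(s)
E
```

```text
pics
scene 517.6852163948396 312.9837710771542 229.28506204589732 [[-0.29215071  0.95632164 -0.0098427 ]
 [ 0.83254488  0.24924587 -0.49471762]
 [-0.47065591 -0.15272659 -0.86899804]] [ 147.60323401 -421.36853564 1574.40082597]
side 435.3251103910393 322.44888207791126 237.82496017794955 [[ 0.9780024  -0.20857707  0.00263079]
 [-0.13639209 -0.64897307 -0.74848591]
 [ 0.15782431  0.73166219 -0.66314548]] [-499.93348645   92.42366419  812.53083476]
{'clock': 0.1, 'qpos': array([ 1.00490386e+00,  2.45779790e-01,  1.55893364e+00,  1.20502249e-05,
        1.33870293e+00, -1.74060276e-01]), 'dq': array([ 0.00127882, -0.00227262, -0.00176867, -0.00011793, -0.00042086,
        0.00162415]), 'joint_efforts': array([-8.80278617e-05, -4.30676043e+01, -3.27125859e+01, -1.68944557e-04,
        2.83540467e-03, -9.56173125e-06]), 'tool_pos': array([247.90811006, 600.30433694, 230.24545133]), 'orientation': array([ 1.94666472e-01,  9.80869070e-01, -8.48032937e-04, -3.35185436e-04]), 'ft_force': array([-0.27961399, -0.12300669, -0.46998074]), 'ft_torque': array([-0.02639342, -0.01832993,  0.02099782]), 'finger_force': 0.0, 'grip_width': 85.0106534901183}
```

View pics/scene1.png

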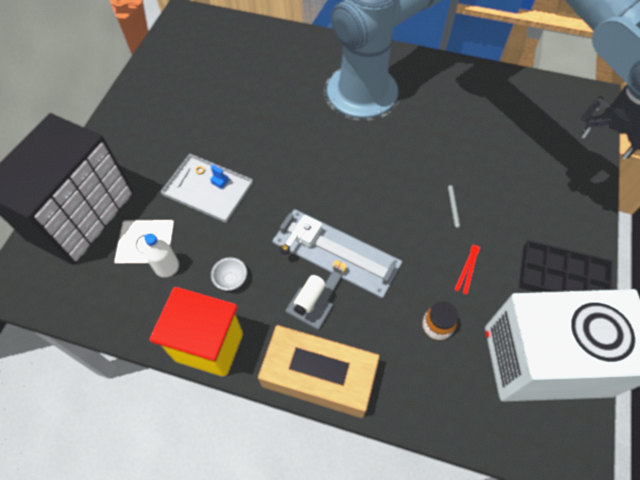

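View pics/side1.png

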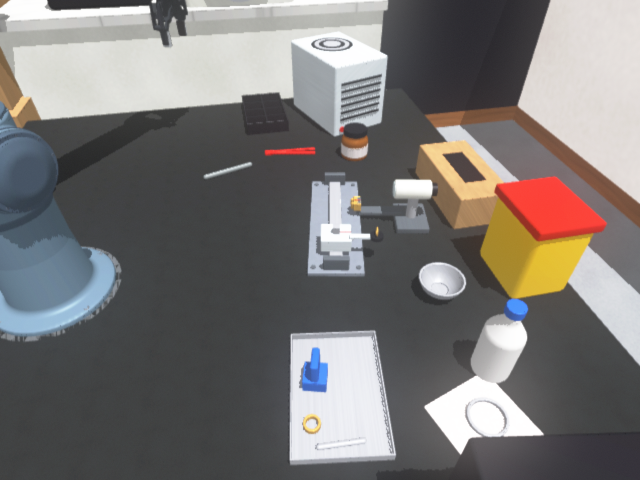

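Scene: knob at about (218,176), in tray, carriage (305,230), brass strip (340,265). Side: knob (315,375), carriage (337,238), rail plate corners approx (313,181), (357,181), (364,273), (309,274).

```bash
cat > h.py <<'E'
import numpy as np,cv2,pickle
def ray(c,p):
    R,t=np.array(c["R"]),np.array(c["t"]); d=R.T@np.array([(p[0]-c["cx"])/c["fx"],(p[1]-c["cy"])/c["fy"],1]); return -R.T@t,d
def onz(c,p,z):
    o,d=ray(c,p); return (o+d*(z-o[2])/d[2]).round(1)
def proj(c,X):
    v=np.array(c["R"])@np.array(X,float)+np.array(c["t"]); return (v[0]/v[2]*c["fx"]+c["cx"],v[1]/v[2]*c["fy"]+c["cy"])
def mid(c1,p1,c2,p2):
    o1,d1=ray(c1,p1);o2,d2=ray(c2,p2); A=np.c_[d1,-d2]; s=np.linalg.lstsq(A,o2-o1,rcond=None)[0]
    a,b=o1+d1*s[0],o2+d2*s[1]; return ((a+b)/2).round(1),np.linalg.norm(a-b).round(1)
def mask(c,lo,hi):
    return cv2.inRange(cv2.cvtColor(c["image"],cv2.COLOR_RGB2HSV),np.array(lo),np.array(hi))
E
python3 - <<'E'
from h import *
a=pickle.load(open("scene.pkl","rb"));b=pickle.load(open("side.pkl","rb"))
cs=[]
for c,(x0,y0,x1,y1) in ((a,(200,155,240,195)),(b,(290,335,340,400))):
    m=mask(c,(105,120,60),(125,255,255)); k=np.zeros_like(m);k[y0:y1,x0:x1]=m[y0:y1,x0:x1]
    ys,xs=np.nonzero(k); cs.append((xs.mean(),ys.mean())); print(cs[-1],xs.min(),xs.max(),ys.min(),ys.max())
print("knob",mid(a,cs[0],b,cs[1]))
P=[onz(b,p,8) for p in ((313,181),(357,181),(364,273),(309,274))]; print("rail",P,np.mean(P,0))
d=(P[0]+P[1]-P[2]-P[3]);print("rail yaw of y axis deg",np.degrees(np.arctan2(d[1],d[0])))
P=[onz(b,p,15) for p in ((290,334),(376,332),(393,458),(291,460))]; print("tray",P,np.mean(P,0))
d=(P[0]+P[1]-P[2]-P[3]);print(np.degrees(np.arctan2(d[1],d[0])))
print("knob bottom front corners",onz(b,(303,390),2),onz(b,(327,391),2))
print("carr top",onz(b,(337,240),52))
print("notch strip",mid(a,(341,266),b,(356,203)))
E
```

```text
(np.float64(218.6969696969697), np.float64(176.96103896103895)) 211 228 165 187
(np.float64(314.6356783919598), np.float64(373.20226130653265)) 302 327 348 391
knob (array([ 436.5, -287.5,   21.1]), np.float64(2.8))
rail [array([537.5, 234.1,   8. ]), array([642.7, 212.1,   8. ]), array([572.9, -90.7,   8. ]), array([469.7, -71.7,   8. ])] [555.7   70.95   8.  ]
rail yaw of y axis deg 77.26004167603752
tray [array([ 412.6, -205.7,   15. ]), array([ 552.5, -231.2,   15. ]), array([ 514.5, -427.8,   15. ]), array([ 383.3, -402.6,   15. ])] [ 465.725 -316.825   15.   ]
80.29465057548698
knob bottom front corners [ 416.9 -301.2    2. ] [ 452.  -310.3    2. ]
carr top [532.  -35.8  52. ]
notch strip (array([604.7,  98.8,  32.2]), np.float64(6.7))
```

>>> {"op": "carry_out", "data": {"rows": [[[-38, -28, 0, 0], [-38, -28, 0, 0], [-38, -28, 0, 0], [-38, -28, 0, 0], [-38, -28, 0, 0], [-38, -28, 0, 0], [-38, -28, 0, 0], [-38, -28, 0, 0], [-38, -28, 0, 0], [-38, -28, 0, 0]]], "grip": 1}}

```text
clock: 1.1
tool_pos: [492.9, 195.1, 231.0]
orientation: [0.195, 0.981, -0.0, -0.0]
ft_force: [0.9, 0.0, -0.1]
grip_width: 85.3
finger_force: 0.0
```

```bash
cat >> h.py <<'E'
from scipy.spatial.transform import Rotation as Ro
def axes(s):
    M=Ro.from_quat(s["orientation"]).as_matrix(); return M
def to(s,X,ydir=None):
    M=axes(s); print("pos",s["tool_pos"].round(1),"ydir",np.degrees(np.arctan2(M[1,1],M[0,1])).round(2),"z",M[:,2].round(4),"F",s["ft_force"].round(1),"w",s["grip_width"].round(1),"ff",round(float(s["finger_force"]),1),"clk",s["clock"],"q",s["qpos"].round(2))
    if X is not None: print("tool shift",(M.T@(np.array(X,float)-s["tool_pos"])).round(1))
E
python3 - <<'E'
from h import *
from cell import *
s=sense(); to(s,(436,-288,180))
E
```

```text
Traceback (most recent call last):
  File "h.py", line 17, in to
    M=axes(s); print("pos",s["tool_pos"].round(1),"ydir",np.degrees(np.arctan2(M[1,1],M[0,1])).round(2),"z",M[:,2].round(4),"F",s["ft_force"].round(1),"w",s["grip_width"].round(1),"ff",round(float(s["finger_force"]),1),"clk",s["clock"],"q",s["qpos"].round(2))
                                                                                                                                                           ^^^^^^^^^^^^^^^^^^^^^
AttributeError: 'float' object has no attribute 'round'
```

>>> {"op": "carry_out", "data": {"rows": [[[-13, -47, 0, 0], [-13, -47, 0, 0], [-13, -47, 0, 0], [-13, -47, 0, 0], [-13, -47, 0, 0], [-13, -47, 0, 0], [-13, -47, 0, 0], [-13, -47, 0, 0], [-13, -47, 0, 0], [-13, -47, 0, 0]]]}}

```text
clock: 2.1
tool_pos: [432.3, -289.0, 231.0]
orientation: [0.195, 0.981, 0.0, -0.0]
ft_force: [0.8, -0.3, 0.6]
grip_width: 85.0
finger_force: 0.0
```

>>> {"op": "carry_out", "data": {"rows": [[[0, 0, 0, 1], [0, 0, 0, 1], [0, 0, 0, 1], [0, 0, 0, 1], [0, 0, 0, 1], [0, 0, 0, 1], [0, 0, 0, 1], [0, 0, 0, 1], [0, 0, 0, 1], [0, 0, 0, 1]]]}}

```text
clock: 3.1
tool_pos: [433.0, -286.9, 230.8]
orientation: [0.592, 0.806, 0.0, -0.0]
ft_force: [-0.3, 0.0, -0.2]
grip_width: 85.1
finger_force: 0.0
```

>>> {"op": "carry_out", "data": {"rows": [[[0, 0, 0, 1], [0, 0, 0, 1], [0, 0, 0, 1], [0, 0, 0, 1], [0, 0, 0, 1], [0, 0, 0, 1], [0, 0, 0, 0]]]}}

```text
clock: 3.8
tool_pos: [432.9, -286.9, 230.8]
orientation: [0.78, 0.626, -0.0, -0.0]
ft_force: [0.2, -0.6, -0.2]
grip_width: 85.1
finger_force: 0.0
```

```bash
sed -i 's/s\["grip_width"\].round(1)/round(float(s["grip_width"]),1)/' h.py; python3 - <<'E'
from h import *
from cell import *
s=sense(); to(s,(436,-288,180))
c=capture("wrist"); pickle.dump(c,open("w1.pkl","wb")); cv2.imwrite("pics/w1.png",c["image"][:,:,::-1]); print(c["R"],c["t"])
E
```

```text
pos [ 432.9 -286.9  230.8] ydir -12.44 z [-6.e-04  7.e-04 -1.e+00] F [ 0.2 -0.6 -0.2] w 85.1 ff 0.0 clk 3.8 q [-0.8  -0.06  1.89  0.    1.32 -0.59]
tool shift [-0.4  3.3 50.8]
[[ 9.76571564e-01 -2.15192599e-01  3.55719944e-04]
 [-2.05113939e-01 -9.30330800e-01  3.03994860e-01]
 [-6.50865068e-02 -2.96945699e-01 -9.52673605e-01]] [-484.0545502  -217.27591627  321.95622831]
```

View pics/w1.png

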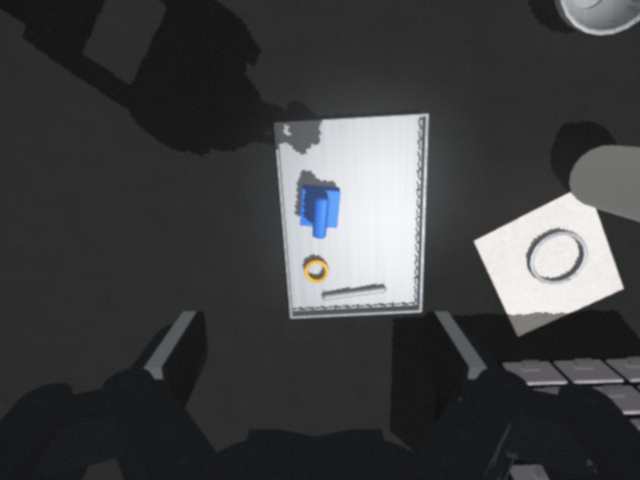

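Wrist view: knob hub corners about (302,187),(338,186),(339,227),(300,227), wing end at (320,236); nothing between the fingers' paths.

```bash
python3 - <<'E'
from h import *
c=pickle.load(open("w1.pkl","rb"))
m=mask(c,(105,120,60),(125,255,255)); m[:170]=0;m[250:]=0
for y in range(182,242,3):
    xs=np.nonzero(m[y])[0]; v=c["image"][y,298:342:3].sum(1) if len(xs) else []
    print(y,xs.min() if len(xs) else '',xs.max() if len(xs) else '',list(v))
for n,p in dict(tl=(302,187),tr=(338,186),br=(339,226),bl=(300,227)).items(): print(n,onz(c,p,26))
print("tcp proj",proj(c,(432.9,-286.9,230.8)))
E
python3 - <<'E'
import cv2
i=cv2.imread("pics/w1.png")[170:250,270:370]; cv2.imwrite("pics/w1c.png",cv2.resize(i,None,fx=7,fy=7,interpolation=cv2.INTER_CUBIC))
E
```

```text
182   []
185   []
188 303 326 [np.uint64(326), np.uint64(311), np.uint64(298), np.uint64(244), np.uint64(251), np.uint64(256), np.uint64(258), np.uint64(256), np.uint64(262), np.uint64(268), np.uint64(272), np.uint64(270), np.uint64(274), np.uint64(316), np.uint64(637)]
191 302 338 [np.uint64(329), np.uint64(336), np.uint64(426), np.uint64(257), np.uint64(254), np.uint64(262), np.uint64(253), np.uint64(257), np.uint64(262), np.uint64(311), np.uint64(465), np.uint64(461), np.uint64(441), np.uint64(437), np.uint64(600)]
194 302 338 [np.uint64(347), np.uint64(337), np.uint64(369), np.uint64(255), np.uint64(258), np.uint64(256), np.uint64(250), np.uint64(257), np.uint64(259), np.uint64(271), np.uint64(470), np.uint64(514), np.uint64(515), np.uint64(519), np.uint64(631)]
197 301 338 [np.uint64(309), np.uint64(347), np.uint64(350), np.uint64(256), np.uint64(256), np.uint64(259), np.uint64(263), np.uint64(289), np.uint64(293), np.uint64(288), np.uint64(446), np.uint64(513), np.uint64(515), np.uint64(520), np.uint64(640)]
200 301 338 [np.uint64(344), np.uint64(365), np.uint64(301), np.uint64
[... 2703 characters left out ...]
t64(714)]
233 313 324 [np.uint64(635), np.uint64(647), np.uint64(655), np.uint64(652), np.uint64(644), np.uint64(400), np.uint64(427), np.uint64(470), np.uint64(498), np.uint64(494), np.uint64(677), np.uint64(691), np.uint64(698), np.uint64(700), np.uint64(709)]
236 314 323 [np.uint64(635), np.uint64(647), np.uint64(653), np.uint64(652), np.uint64(648), np.uint64(508), np.uint64(433), np.uint64(447), np.uint64(487), np.uint64(577), np.uint64(682), np.uint64(692), np.uint64(695), np.uint64(700), np.uint64(708)]
239   []
tl [ 425.3 -263.7   26. ]
tr [ 458.1 -270.    26. ]
br [ 451.5 -307.8   26. ]
bl [ 414.8 -300.7   26. ]
tcp proj (np.float64(316.123055159485), np.float64(315.49137762130283))
```

View pics/w1c.png

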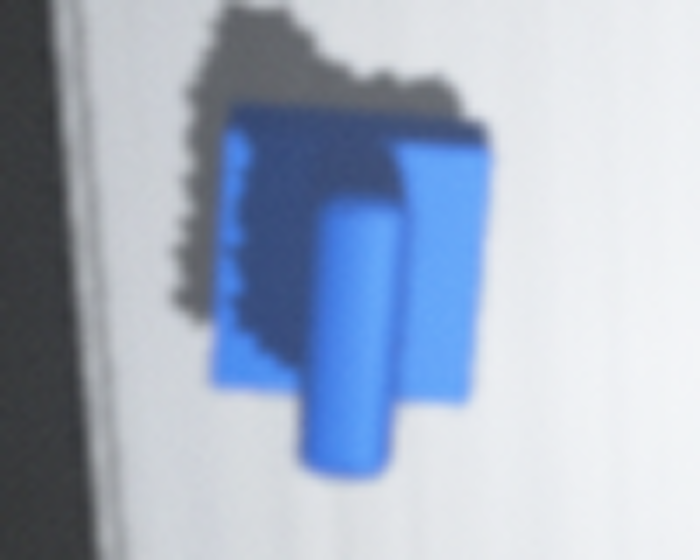

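Crop: hub-top corners at image (300,225), (337.1,227.6), (339.7,191.2), (303.5,188); wing turned a few degrees relative to the tool.

```bash
python3 - <<'E'
from h import *
c=pickle.load(open("w1.pkl","rb"))
P=np.array([onz(c,p,26) for p in ((300,225),(337.1,227.6),(339.7,191.2),(303.5,188))]);print(P,P.mean(0))
e=P[1]+P[2]-P[0]-P[3]; f=P[3]+P[2]-P[0]-P[1]
print(np.linalg.norm(e)/2,np.linalg.norm(f)/2,np.degrees(np.arctan2(e[1],e[0])),np.degrees(np.arctan2(f[1],f[0]))-90)
Q=np.array([onz(c,p,66) for p in ((319.2,237),(321.8,199))]);print("wing top ends",Q,Q.mean(0)); d=Q[1]-Q[0];print(np.linalg.norm(d),np.degrees(np.arctan2(d[1],d[0]))-90)
E
```

```text
[[ 415.2 -298.8   26. ]
 [ 449.4 -309.    26. ]
 [ 458.7 -275.1   26. ]
 [ 426.5 -264.9   26. ]] [ 437.45 -286.95   26.  ]
34.73154186038964 35.4302130956053 -17.078471654873837 -16.900607323221294
wing top ends [[ 432.8 -302.5   66. ]
 [ 441.8 -270.8   66. ]] [ 437.3  -286.65   66.  ]
32.95284509719911 -15.849863218276283
```

>>> {"op": "carry_out", "data": {"rows": [[[0, 0, 0, 0.9], [1.4, 4.2, 30, 0], [0, 0, 45, 0], [0, 0, 45, 0], [0, 0, 40, 0], [0, 0, 25, 0], [0, 0, 14, 0], [0, 0, 0, 0]]]}}

```text
clock: 4.65
tool_pos: [436.6, -286.0, 30.5]
orientation: [0.803, 0.596, -0.0, -0.002]
ft_force: [0.2, -0.1, 0.1]
grip_width: 85.5
finger_force: 0.0
```

>>> {"op": "carry_out", "data": {"rows": [[[0, 0, 0, 0], [0, 0, 0, 0], [0, 0, 0, 0], [0, 0, 0, 0], [0, 0, 0, 0], [0, 0, 0, 0], [0, 0, 0, 0], [0, 0, 0, 0], [0, 0, 0, 0], [0, 0, 0, 0]]], "grip": -1}}

```text
clock: 5.65
tool_pos: [437.9, -287.3, 32.9]
orientation: [0.804, 0.595, 0.0, 0.0]
ft_force: [-1.8, 0.7, 4.9]
grip_width: 11.1
finger_force: 58.9
```

```bash
python3 - <<'E'
from h import *
from cell import *
s=sense(); to(s,None)
c=capture("wrist"); pickle.dump(c,open("w2.pkl","wb")); cv2.imwrite("pics/w2.png",c["image"][:,:,::-1])
E
```

```text
pos [ 437.9 -287.3   32.9] ydir -16.94 z [ 4.e-04 -4.e-04 -1.e+00] F [-1.8  0.7  4.9] w 11.1 ff 58.9 clk 5.65 q [-0.8   0.23  1.98 -0.    0.93 -0.5 ]
```

View pics/w2.png

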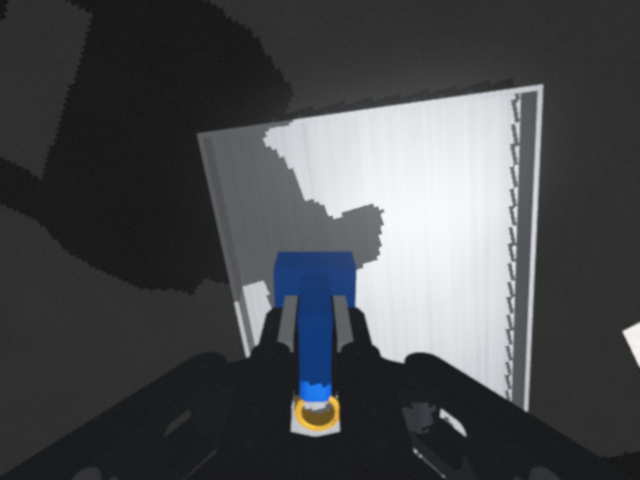

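Knob is gripped (width 11.1, 59 N), wing between the pads at (315,330). Lift and go to a viewing pose short of the carriage.

>>> {"op": "carry_out", "data": {"rows": [[[0, 0, -20, 0], [0, 0, -45, 0], [0, 0, -45, 0], [0, 0, -45, 0], [20, 3, -15, 0], [45, 6, 0, 0], [45, 6, 0, 0], [45, 6, 0, 0], [16, 2, 0, -0.9], [0, 0, 0, 0]]]}}

```text
clock: 6.7
tool_pos: [509.6, -127.9, 201.5]
orientation: [0.778, 0.628, -0.0, -0.001]
ft_force: [0.4, -0.7, -0.9]
grip_width: 11.5
finger_force: 58.7
```

>>> {"op": "carry_out", "data": {"rows": [[[0, 0, 0, 0], [0, 0, 0, 0]]]}}

```text
clock: 6.9
tool_pos: [509.0, -131.0, 201.9]
orientation: [0.78, 0.626, -0.0, -0.0]
ft_force: [0.0, -0.1, -0.8]
grip_width: 11.1
finger_force: 58.7
```

```bash
python3 - <<'E'
from h import *
from cell import *
s=sense(); to(s,None)
c=capture("wrist"); pickle.dump(c,open("w3.pkl","wb")); cv2.imwrite("pics/w3.png",c["image"][:,:,::-1]); print(proj(c,(532,-36,52)))
for n in ("scene","side"): pickle.dump(capture(n),open(n+"3.pkl","wb"))
E
```

```text
pos [ 509.  -131.   201.9] ydir -12.56 z [-6.e-04  0.e+00 -1.e+00] F [ 0.  -0.1 -0.8] w 11.1 ff 58.7 clk 6.9 q [-0.47 -0.02  1.9  -0.    1.26 -0.25]
(np.float64(318.0786851922604), np.float64(93.74422571903017))
```

View pics/w3.png

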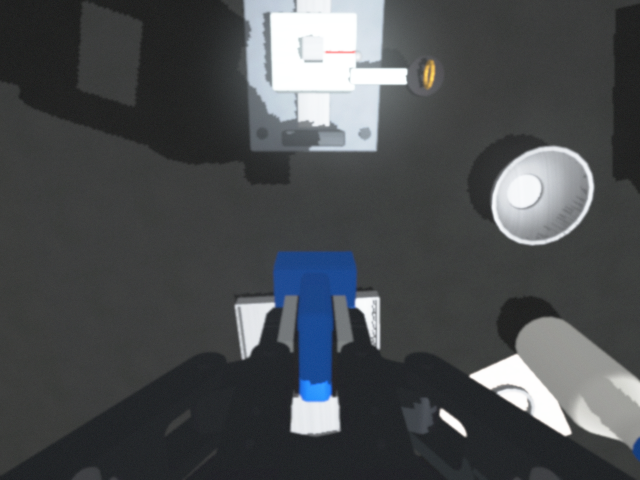

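Carriage top spans (271,13)–(356,91), shaft about (313,48), red line at row 51, rail front edge row ~151; held knob's hub back edge at (275–356, 253).

```bash
python3 - <<'E'
import cv2
from h import *
c=pickle.load(open("w3.pkl","rb"))
i=c["image"][:,:,::-1]
a=cv2.resize(i[0:110,250:390],None,fx=5,fy=5,interpolation=cv2.INTER_CUBIC)
b=cv2.resize(np.clip(i[245:305,260:370].astype(int)*2,0,255).astype('uint8'),(700,340),interpolation=cv2.INTER_CUBIC)[:240]
cv2.imwrite("pics/w3c.png",a)
b0=i[240:330,265:365].astype(int)
for y in (256,262,268): print(y,[int(v) for v in i[y,268:364:1,0]][:14],[int(v) for v in i[y,348:364,0]])
print([int(v) for v in i[246:262,315,0]],[int(v) for v in i[262:290,285,0]])
E
```

```text
256 [67, 66, 65, 67, 65, 67, 67, 77, 99, 120, 129, 132, 134, 131] [133, 133, 135, 131, 122, 99, 76, 70, 65, 65, 65, 64, 62, 64, 65, 65]
262 [68, 67, 66, 65, 69, 75, 91, 114, 128, 133, 131, 133, 131, 134] [133, 135, 132, 134, 133, 130, 117, 93, 72, 66, 64, 63, 63, 64, 63, 64]
268 [66, 68, 67, 68, 76, 95, 119, 132, 136, 136, 137, 135, 136, 138] [138, 138, 137, 138, 140, 137, 134, 124, 101, 77, 67, 65, 67, 64, 66, 64]
[66, 66, 66, 68, 79, 102, 124, 131, 135, 132, 133, 133, 133, 132, 134, 134] [132, 132, 133, 133, 137, 137, 137, 141, 143, 146, 147, 146, 147, 145, 145, 146, 147, 148, 145, 147, 147, 145, 145, 148, 146, 145, 145, 147]
```

View pics/w3c.png

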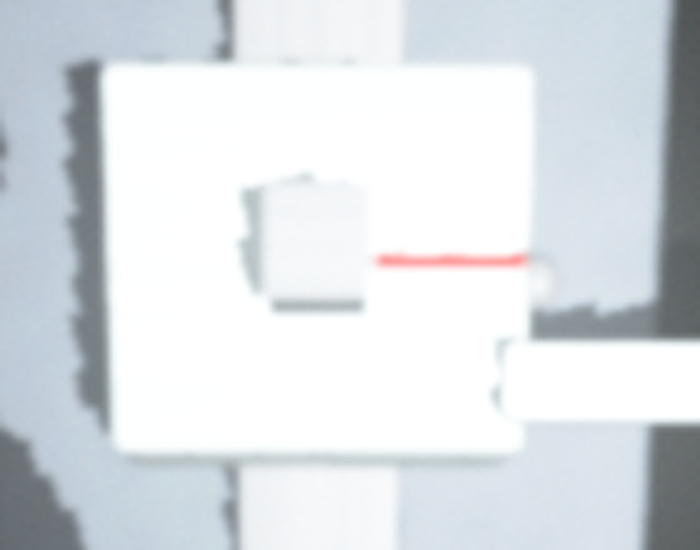

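Crop: carriage top corners img (270.4,13), (356.4,13), (354.8,90.4), (272.8,90.4); shaft top (302.4,37), (322.8,37), (322.8,60), (304,60); red line row 52.

```bash
python3 - <<'E'
from h import *
c=pickle.load(open("w3.pkl","rb"))
tcp=np.array([509,-131,201.9]); a=np.radians(-12.56); ex=np.array([np.cos(a),np.sin(a),0]); ey=np.array([-ex[1],ex[0],0])
def rep(n,P):
    P=np.array(P); m=P.mean(0); print(n,m.round(1),"rel tcp along x,y:",((m-tcp)@ex).round(1),((m-tcp)@ey).round(1))
    return P
def sq(n,pts,z):
    P=rep(n,[onz(c,p,z) for p in pts]); e=P[1]+P[2]-P[0]-P[3]; f=P[0]+P[1]-P[2]-P[3]
    print("  size",np.linalg.norm(e)/2,np.linalg.norm(f)/2,"yaw",np.degrees(np.arctan2(e[1],e[0])),np.degrees(np.arctan2(f[1],f[0]))-90)
sq("carr",((270.4,13),(356.4,13),(354.8,90.4),(272.8,90.4)),52)
sq("shafttop",((302.4,37),(322.8,37),(322.8,60),(304,60)),68)
rep("redline",[onz(c,(325.2,52),52),onz(c,(355.2,52),52)])
zb=201.9-30.9
rep("knob bottom +y edge",[onz(c,(275.3,251.3),zb),onz(c,(354,251.3),zb)])
rep("knob top +y edge",[onz(c,(273,270),zb+24),onz(c,(356.5,270),zb+24)])
rep("rail front",[onz(c,(250.5,151.5),8),onz(c,(378,151),8)])
# notch marker in side & scene
for n in ("scene3","side3"):
    k=pickle.load(open(n+".pkl","rb")); i=k["image"]
    m=mask(k,(0,120,80),(8,255,255)) ; x,y=(345,262) if n=="scene3" else (352,205)
    ys,xs=np.nonzero(m[y-30:y+50,x-45:x+30]); print(n,list(zip(xs+x-45,ys+y-30))[:30])
E
```

```text
carr [534.7  -9.1  52. ] rel tcp along x,y: -1.4 124.5
  size 59.06475260254628 49.17321425329038 yaw -12.565633565488266 -12.269724114912478
shafttop [534.3  -9.1  68. ] rel tcp along x,y: -1.8 124.5
  size 12.956176133412294 13.720513838774394 yaw -12.480841391756902 -10.286171182754003
redline [553.  -12.7  52. ] rel tcp along x,y: 17.3 125.0
knob bottom +y edge [ 512.3 -113.2  171. ] rel tcp along x,y: -0.7 18.1
knob top +y edge [ 512.3 -113.3  195. ] rel tcp along x,y: -0.6 18.0
rail front [519.7 -78.1   8. ] rel tcp along x,y: -1.1 54.0
scene3 []
side3 []
```

>>> {"op": "carry_out", "data": {"rows": [[[40, -0.9, 0, 0], [44.6, 0, 0, 0], [40, 0, 20, 0], [0, 0, 40, 0], [0, 0, 20, 0], [0, 0, 0, 0], [0, 0, 0, 0], [0, 0, 0, 0]]]}}

```text
clock: 7.85
tool_pos: [536.8, -9.2, 124.2]
orientation: [0.78, 0.626, 0.001, 0.001]
ft_force: [1.1, 0.6, -1.3]
grip_width: 10.9
finger_force: 58.7
```

```bash
python3 - <<'E'
from h import *
from cell import *
s=sense(); to(s,None)
c=capture("wrist"); pickle.dump((c,s),open("w4.pkl","wb")); cv2.imwrite("pics/w4.png",c["image"][:,:,::-1])
E
```

```text
pos [536.8  -9.2 124.2] ydir -12.51 z [ 3.4e-03 -8.0e-04 -1.0e+00] F [ 1.1  0.6 -1.3] w 10.9 ff 58.7 clk 7.85 q [-0.23  0.11  1.93 -0.    1.11 -0.01]
```

View pics/w4.png

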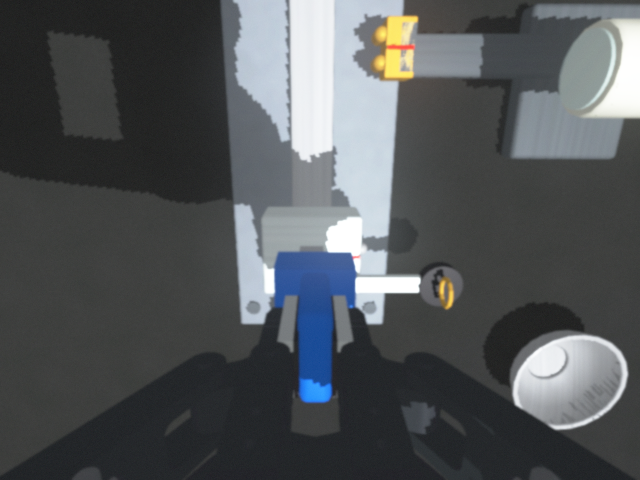

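Wrist: carriage under the knob, its +y edge rows 207–220, red line end at (356,257); notch strip's red line at (400,47), ridges at (380,33) and (380,65).

```bash
python3 - <<'E'
from h import *
c,s=pickle.load(open("w4.pkl","rb")); i=c["image"]
tcp=s["tool_pos"]; a=np.radians(-12.5); ex=np.array([np.cos(a),np.sin(a),0]); ey=np.array([-ex[1],ex[0],0])
def rel(n,p,z):
    P=onz(c,p,z); print(n,p,"rel x,y",((P-tcp)@ex).round(1),((P-tcp)@ey).round(1))
H=cv2.cvtColor(i,cv2.COLOR_RGB2HSV)
m=((H[...,0]<6)|(H[...,0]>174))&(H[...,1]>90)&(H[...,2]>100)
for n,(x0,x1,y0,y1),z in (("car",(340,370,240,275),52),("notch",(380,420,30,60),45)):
    ys,xs=np.nonzero(m[y0:y1,x0:x1]); print(n,len(xs),xs.min()+x0,xs.max()+x0,ys.min()+y0,ys.max()+y0)
    for zz in (z-7,z,z+7): rel(n,(xs.mean()+x0,ys.mean()+y0),zz)
print("col285",[int(v) for v in i[200:256,285].sum(1)]); print("col345",[int(v) for v in i[200:256,345].sum(1)])
for y in (225,245): print(y,[int(v) for v in i[y,255:275].sum(1)],[int(v) for v in i[y,352:372].sum(1)])
zb=tcp[2]-30.9
rel("knob bl",(275.3,251.3),zb);rel("knob br",(354,251.3),zb)
E
```

```text
car 5 354 358 256 257
car (np.float64(356.0), np.float64(256.8)) rel x,y 25.5 -2.3
car (np.float64(356.0), np.float64(256.8)) rel x,y 24.7 0.2
car (np.float64(356.0), np.float64(256.8)) rel x,y 23.9 2.8
notch 89 389 414 44 49
notch (np.float64(404.02247191011236), np.float64(46.651685393258425)) rel x,y 48.7 117.5
notch (np.float64(404.02247191011236), np.float64(46.651685393258425)) rel x,y 47.1 116.3
notch (np.float64(404.02247191011236), np.float64(46.651685393258425)) rel x,y 45.6 115.1
col285 [328, 330, 329, 332, 330, 343, 376, 419, 442, 449, 451, 446, 450, 448, 450, 459, 464, 477, 490, 487, 496, 494, 493, 498, 494, 487, 484, 485, 488, 498, 498, 497, 497, 495, 493, 492, 500, 501, 496, 501, 504, 497, 494, 494, 493, 490, 493, 492, 487, 487, 467, 413, 343, 298, 293, 288]
col345 [369, 368, 372, 368, 371, 380, 410, 451, 474, 478, 479, 485, 482, 476, 472, 481, 489, 514, 539, 635, 753, 765, 765, 765, 765, 765, 765, 765, 765, 765, 765, 765, 765, 765, 765, 765, 765, 765, 765, 765, 765, 765, 765, 765, 765, 765, 765, 765, 765, 765, 765, 758, 612, 378, 328, 325]
225 [343, 323, 323, 325, 320, 340, 384, 436, 469, 479, 486, 488, 482, 486, 480, 488, 488, 484, 488, 487] [765, 765, 765, 765, 765, 765, 765, 765, 764, 745, 690, 659, 660, 659, 655, 656, 656, 658, 658, 655]
245 [600, 567, 480, 386, 337, 330, 360, 413, 451, 473, 487, 483, 484, 487, 487, 486, 486, 481, 487, 486] [765, 765, 765, 765, 765, 765, 765, 765, 748, 675, 614, 589, 575, 531, 468, 399, 375, 363, 367, 368]
knob bl (275.3, 251.3) rel x,y -19.8 18.1
knob br (354, 251.3) rel x,y 18.7 18.1
```

```bash
python3 - <<'E'
from h import *
c,s=pickle.load(open("w4.pkl","rb"))
tcp=s["tool_pos"]; a=np.radians(-12.5); ex=np.array([np.cos(a),np.sin(a),0]); ey=np.array([-ex[1],ex[0],0])
for p in ((261.7,225),(362,225),(262,245),(361,245),(285,217),(345,218)):
    P=onz(c,p,52); print(p,((P-tcp)@ex).round(1),((P-tcp)@ey).round(1))
from cell import sense; to(sense(),None)
E
```

```text
(261.7, 225) -31.6 20.3
(362, 225) 27.6 20.2
(262, 245) -32.0 7.8
(361, 245) 27.5 7.8
(285, 217) -17.8 25.1
(345, 218) 17.4 24.5
pos [536.8  -9.1 124.3] ydir -12.5 z [ 3.4e-03 -8.0e-04 -1.0e+00] F [ 0.5 -0.4 -1. ] w 10.9 ff 58.7 clk 7.9 q [-0.23  0.11  1.93  0.    1.11 -0.01]
```

>>> {"op": "carry_out", "data": {"rows": [[[0, -1.5, 0, 0], [0, 0, 10, 0], [0, 0, 9, 0], [0, 0, 2, 0], [0, 0, 2, 0], [0, 0, 2, 0], [0, 0, 2, 0], [0, 0, 2, 0], [0, 0, 0, 0]]]}}

```text
clock: 8.8
tool_pos: [534.3, -8.0, 93.1]
orientation: [0.78, 0.626, 0.0, 0.0]
ft_force: [1.6, -1.1, -1.3]
grip_width: 11.2
finger_force: 58.7
```

```bash
python3 - <<'E'
from h import *
from cell import *
s=sense(); to(s,None)
E
```

```text
pos [534.3  -8.   93.1] ydir -12.45 z [ 1.e-03 -1.e-04 -1.e+00] F [ 1.6 -1.1 -1.3] w 11.2 ff 58.7 clk 8.8 q [-0.23  0.15  1.94  0.    1.05 -0.01]
```

>>> {"op": "carry_out", "data": {"rows": [[[0, 0, 2.5, 0], [0, 0, 2.5, 0], [0, 0, 2.5, 0], [0, 0, 2, 0], [0, 0, 1.5, 0], [0, 0, 1, 0], [0, 0, 0, 0], [0, 0, 0, 0]]]}}

```text
clock: 9.6
tool_pos: [534.4, -8.1, 82.8]
orientation: [0.78, 0.626, -0.0, 0.0]
ft_force: [-3.0, -0.5, 10.0]
grip_width: 11.5
finger_force: 60.4
```

>>> {"op": "carry_out", "data": {"rows": [[[0, 0, 1, 0], [0, 0, 0, 0], [0, 0, 0, 0], [0, 0, 0, 0]]]}}

```text
clock: 10.0
tool_pos: [534.5, -8.1, 82.8]
orientation: [0.779, 0.626, -0.0, 0.0]
ft_force: [-6.5, 0.6, 16.0]
grip_width: 11.3
finger_force: 61.4
```

```bash
python3 - <<'E'
from h import *
from cell import *
s=sense(); to(s,None)
c=capture("side"); k=capture("scene"); pickle.dump((c,k),open("s5.pkl","wb"))
b=lambda i,x,y:cv2.resize(i["image"][y-50:y+50,x-65:x+65,::-1],(390,300),interpolation=cv2.INTER_CUBIC)
cv2.imwrite("pics/s5.png",np.hstack([b(c,350,215),b(k,320,245)]))
E
```

```text
pos [534.5  -8.1  82.8] ydir -12.43 z [-3.e-04 -3.e-04 -1.e+00] F [-6.5  0.6 16. ] w 11.3 ff 61.4 clk 10.0 q [-0.23  0.17  1.95 -0.    1.03 -0.01]
```

View pics/s5.png

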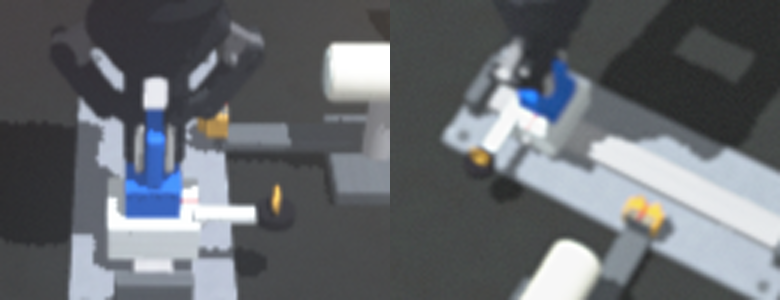

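Knob sits flush on the carriage. Slide 90 mm, then feel for the ridge.

>>> {"op": "carry_out", "data": {"rows": [[[5, 0, -1, 0], [10, 0, 0, 0], [10, 0, 0, 0], [10, 0, 0, 0], [10, 0, 0, 0], [10, 0, 0, 0], [10, 0, 0, 0], [10, 0, 0, 0], [10, 0, 0, 0], [5, 0, 0, 0]]]}}

```text
clock: 11.1
tool_pos: [554.2, 80.2, 82.8]
orientation: [0.779, 0.627, 0.0, 0.001]
ft_force: [-1.6, -1.5, 9.0]
grip_width: 11.0
finger_force: 60.1
```

>>> {"op": "carry_out", "data": {"rows": [[[0, 0, 0, 0], [0, 0, 0, 0]]]}}

```text
clock: 11.3
tool_pos: [554.3, 80.5, 82.8]
orientation: [0.78, 0.626, 0.001, 0.0]
ft_force: [-0.3, 2.0, 7.8]
grip_width: 11.8
finger_force: 60.0
```

```bash
python3 - <<'E'
from h import *
from cell import *
s=sense(); to(s,None)
c=capture("wrist"); pickle.dump((c,s),open("w6.pkl","wb")); i=c["image"]
tcp=s["tool_pos"]; a=np.radians(-12.5); ex=np.array([np.cos(a),np.sin(a),0]); ey=np.array([-ex[1],ex[0],0])
print("travel",(tcp-[534.5,-8.1,0])@ey,"lateral",(tcp-[534.5,-8.1,0])@ex,"F along",s["ft_force"]@ey,s["ft_force"]@ex)
H=cv2.cvtColor(i,cv2.COLOR_RGB2HSV)
m=((H[...,0]<6)|(H[...,0]>174))&(H[...,1]>90)&(H[...,2]>100)
n,l,st,ce=cv2.connectedComponentsWithStats(m.astype('uint8'))
for k in range(1,n):
    if st[k,4]>3:
        print(st[k],ce[k],[(z,((onz(c,ce[k],z)-tcp)@ex).round(1),((onz(c,ce[k],z)-tcp)@ey).round(1)) for z in (38,45,52)])
cv2.imwrite("pics/w6.png",i[100:400,200:520,::-1])
E
```

```text
pos [554.3  80.5  82.8] ydir -12.44 z [ 1.8e-03  8.0e-04 -1.0e+00] F [-0.3  2.   7.8] w 11.8 ff 60.0 clk 11.3 q [-0.06  0.22  1.88  0.    1.04  0.16]
travel 90.7725492383979 lateral 0.1675122342378934 F along 1.9131380714744972 -0.7298619251455698
[409 231  17   5  63] [417.6031746  233.20634921] [(38, np.float64(52.8), np.float64(23.3)), (45, np.float64(50.8), np.float64(25.3)), (52, np.float64(48.8), np.float64(27.4))]
[399 232   9   2  10] [403.  232.9] [(38, np.float64(45.2), np.float64(23.5)), (45, np.float64(43.5), np.float64(25.5)), (52, np.float64(41.7), np.float64(27.5))]
[356 285  18   3  35] [364.25714286 285.57142857] [(38, np.float64(26.3), np.float64(-6.3)), (45, np.float64(25.3), np.float64(-3.2)), (52, np.float64(24.3), np.float64(-0.0))]
```

View pics/w6.png

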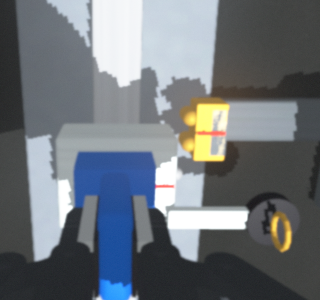

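>>> {"op": "carry_out", "data": {"rows": [[[5, 0, 0, 0], [5, 0, 0, 0], [1, 0, 0, 0], [1, 0, 0, 0], [1, 0, 0, 0], [1, 0, 0, 0], [0, 0, 0, 0]]]}}

```text
clock: 12.05
tool_pos: [557.2, 93.3, 82.9]
orientation: [0.78, 0.626, 0.0, 0.001]
ft_force: [-2.1, -0.6, 7.5]
grip_width: 11.1
finger_force: 60.0
```

>>> {"op": "carry_out", "data": {"rows": [[[0.7, 0, 0, 0], [0.7, 0, 0, 0], [0.6, 0, 0, 0], [0, 0, 0, 0]]]}}

```text
clock: 12.45
tool_pos: [557.5, 94.3, 82.8]
orientation: [0.779, 0.627, -0.001, 0.001]
ft_force: [-2.0, -4.8, 9.0]
grip_width: 11.1
finger_force: 60.3
```

>>> {"op": "carry_out", "data": {"rows": [[[0.5, 0, 0, 0], [0.5, 0, 0, 0], [0, 0, 0, 0]]]}}

```text
clock: 12.75
tool_pos: [557.6, 94.6, 82.9]
orientation: [0.779, 0.627, -0.001, 0.002]
ft_force: [-3.1, -7.6, 9.3]
grip_width: 11.2
finger_force: 60.3
```

>>> {"op": "carry_out", "data": {"rows": [[[0.5, 0, 0, 0], [0.5, 0, 0, 0], [0, 0, 0, 0]]]}}

```text
clock: 13.05
tool_pos: [557.7, 94.9, 82.9]
orientation: [0.779, 0.627, -0.002, 0.002]
ft_force: [-4.4, -10.5, 10.0]
grip_width: 10.9
finger_force: 60.4
```

>>> {"op": "carry_out", "data": {"rows": [[[0.5, 0, 0, 0], [0.5, 0, 0, 0], [0, 0, 0, 0]]]}}

```text
clock: 13.35
tool_pos: [557.7, 95.2, 82.9]
orientation: [0.779, 0.627, -0.003, 0.002]
ft_force: [-6.0, -13.7, 11.5]
grip_width: 11.5
finger_force: 60.5
```

>>> {"op": "carry_out", "data": {"rows": [[[0.5, 0, 0, 0], [0, 0, 0, 0]]]}}

```text
clock: 13.55
tool_pos: [557.8, 95.6, 82.9]
orientation: [0.779, 0.627, -0.003, 0.002]
ft_force: [-4.9, -13.9, 10.7]
grip_width: 11.0
finger_force: 60.6
```

>>> {"op": "carry_out", "data": {"rows": [[[0.5, 0, 0, 0], [0, 0, 0, 0]]]}}

```text
clock: 13.75
tool_pos: [557.9, 95.8, 82.9]
orientation: [0.779, 0.627, -0.003, 0.002]
ft_force: [-5.3, -14.6, 11.4]
grip_width: 11.1
finger_force: 60.6
```

>>> {"op": "carry_out", "data": {"rows": [[[0.5, 0, 0, 0], [0.5, 0, 0, 0], [0, 0, 0, 0]]]}}

```text
clock: 14.05
tool_pos: [558.4, 98.0, 82.9]
orientation: [0.779, 0.626, -0.002, 0.002]
ft_force: [-3.6, -8.2, 10.0]
grip_width: 11.0
finger_force: 60.4
```

>>> {"op": "carry_out", "data": {"rows": [[[0.5, 0, 0, 0], [0.5, 0, 0, 0], [0, 0, 0, 0]]]}}

```text
clock: 14.35
tool_pos: [558.8, 100.1, 82.9]
orientation: [0.779, 0.626, -0.001, 0.001]
ft_force: [-2.0, -4.1, 9.0]
grip_width: 11.5
finger_force: 60.3
```

>>> {"op": "carry_out", "data": {"rows": [[[0.5, 0, 0, 0], [0, 0, 0, 0]]]}}

```text
clock: 14.55
tool_pos: [559.0, 101.0, 82.9]
orientation: [0.779, 0.626, -0.0, 0.001]
ft_force: [-1.5, -3.1, 8.3]
grip_width: 11.2
finger_force: 60.3
```

>>> {"op": "carry_out", "data": {"rows": [[[0.5, 0, 0, 0], [0, 0, 0, 0]]]}}

```text
clock: 14.75
tool_pos: [559.2, 101.8, 82.8]
orientation: [0.78, 0.626, 0.0, 0.001]
ft_force: [-1.7, -1.2, 8.0]
grip_width: 11.4
finger_force: 60.2
```

>>> {"op": "carry_out", "data": {"rows": [[[0.5, 0, 0, 0], [0.5, 0, 0, 0], [0, 0, 0, 0]]]}}

```text
clock: 15.05
tool_pos: [559.5, 103.2, 82.9]
orientation: [0.78, 0.626, 0.001, 0.001]
ft_force: [-1.0, -0.5, 7.2]
grip_width: 11.4
finger_force: 60.1
```

>>> {"op": "carry_out", "data": {"rows": [[[0.5, 0, 0, 0], [0, 0, 0, 0], [0, 0, 0, 0]]]}}

```text
clock: 15.35
tool_pos: [559.6, 103.9, 82.8]
orientation: [0.78, 0.626, 0.001, 0.001]
ft_force: [-0.6, 0.7, 7.1]
grip_width: 11.2
finger_force: 60.1
```

>>> {"op": "carry_out", "data": {"rows": [[[0.5, 0, 0, 0], [0, 0, 0, 0], [0, 0, 0, 0]]]}}

```text
clock: 15.65
tool_pos: [559.7, 104.2, 82.9]
orientation: [0.78, 0.626, 0.001, 0.001]
ft_force: [-1.9, -0.1, 7.4]
grip_width: 11.7
finger_force: 60.1
```

```bash
python3 - <<'E'
from h import *
from cell import *
s=sense(); to(s,None)
c=capture("wrist"); i=c["image"]
tcp=s["tool_pos"]; a=np.radians(-12.5); ex=np.array([np.cos(a),np.sin(a),0]); ey=np.array([-ex[1],ex[0],0])
print("travel",(tcp-[554.3,80.5,0])@ey,"F along",s["ft_force"]@ey,s["ft_force"]@ex)
H=cv2.cvtColor(i,cv2.COLOR_RGB2HSV)
m=((H[...,0]<6)|(H[...,0]>174))&(H[...,1]>90)&(H[...,2]>100)
n,l,st,ce=cv2.connectedComponentsWithStats(m.astype('uint8'))
for k in range(1,n):
    if st[k,4]>3:
        print(st[k],ce[k],[(z,((onz(c,ce[k],z)-tcp)@ex).round(1),((onz(c,ce[k],z)-tcp)@ey).round(1)) for z in (44.3,52)])
E
```

```text
pos [559.7 104.2  82.9] ydir -12.43 z [ 1.7e-03 -4.0e-04 -1.0e+00] F [-1.9 -0.1  7.4] w 11.7 ff 60.1 clk 15.65 q [-0.01  0.24  1.86 -0.    1.04  0.2 ]
travel 24.323858281499746 F along -0.5172939394091483 -1.8264380684914487
[407 276  14   4  53] [413.62264151 277.52830189] [(44.3, np.float64(51.0), np.float64(1.0)), (52, np.float64(48.7), np.float64(4.3))]
[357 286  16   2  32] [364.5 286.5] [(44.3, np.float64(25.6), np.float64(-4.1)), (52, np.float64(24.4), np.float64(-0.5))]
```

>>> {"op": "carry_out", "data": {"rows": [[[0.5, 0, 0, 0], [0.3, 0, 0, 0], [0, 0, 0, 0], [0, 0, 0, 0]]]}}

```text
clock: 16.1
tool_pos: [559.8, 104.8, 82.8]
orientation: [0.78, 0.626, 0.0, 0.001]
ft_force: [-1.6, -1.3, 7.8]
grip_width: 11.4
finger_force: 60.1
```

>>> {"op": "carry_out", "data": {"rows": [[[0.5, 0, 0, 0], [0, 0, 0, 0], [0, 0, 0, 0]]]}}

```text
clock: 16.4
tool_pos: [559.9, 105.3, 82.8]
orientation: [0.779, 0.626, 0.0, 0.001]
ft_force: [-1.1, -0.9, 6.8]
grip_width: 11.3
finger_force: 60.1
```

>>> {"op": "carry_out", "data": {"rows": [[[0.5, 0, 0, 0], [0, 0, 0, 0], [0, 0, 0, 0]]]}}

```text
clock: 16.7
tool_pos: [560.1, 105.7, 82.8]
orientation: [0.779, 0.626, 0.0, 0.001]
ft_force: [-0.2, -1.9, 8.0]
grip_width: 11.3
finger_force: 60.1
```

>>> {"op": "carry_out", "data": {"rows": [[[0.5, 0, 0, 0], [0, 0, 0, 0], [0, 0, 0, 0]]]}}

```text
clock: 17.0
tool_pos: [560.2, 106.2, 82.8]
orientation: [0.78, 0.626, 0.0, 0.001]
ft_force: [-1.3, -1.2, 9.1]
grip_width: 11.4
finger_force: 60.1
```

>>> {"op": "carry_out", "data": {"rows": [[[0.5, 0, 0, 0], [0, 0, 0, 0], [0, 0, 0, 0]]]}}

```text
clock: 17.3
tool_pos: [560.3, 106.7, 82.8]
orientation: [0.78, 0.626, 0.0, 0.001]
ft_force: [-0.8, -1.8, 8.2]
grip_width: 11.6
finger_force: 60.1
```

>>> {"op": "carry_out", "data": {"rows": [[[0.5, 0, 0, 0], [0, 0, 0, 0], [0, 0, 0, 0]]]}}

```text
clock: 17.6
tool_pos: [560.4, 107.2, 82.8]
orientation: [0.779, 0.626, 0.0, 0.001]
ft_force: [-1.4, -1.4, 6.7]
grip_width: 11.1
finger_force: 60.1
```

>>> {"op": "carry_out", "data": {"rows": [[[0.5, 0, 0, 0], [0, 0, 0, 0], [0, 0, 0, 0]]]}}

```text
clock: 17.9
tool_pos: [560.5, 107.4, 82.8]
orientation: [0.779, 0.626, 0.0, 0.001]
ft_force: [-1.2, -2.6, 7.0]
grip_width: 11.0
finger_force: 60.1
```

>>> {"op": "carry_out", "data": {"rows": [[[0.5, 0, 0, 0], [0, 0, 0, 0], [0, 0, 0, 0]]]}}

```text
clock: 18.2
tool_pos: [560.5, 107.6, 82.8]
orientation: [0.779, 0.626, -0.0, 0.001]
ft_force: [-1.3, -3.7, 8.5]
grip_width: 11.3
finger_force: 60.1
```

```bash
python3 - <<'E'
from h import *
from cell import *
s=sense(); to(s,None)
c=capture("wrist"); i=c["image"]
H=cv2.cvtColor(i,cv2.COLOR_RGB2HSV)
m=((H[...,0]<6)|(H[...,0]>174))&(H[...,1]>90)&(H[...,2]>100)
n,l,st,ce=cv2.connectedComponentsWithStats(m.astype('uint8'))
for k in range(1,n):
    if st[k,4]>3: print(st[k],ce[k])
cv2.imwrite("pics/w9.png",cv2.resize(i[230:330,330:450,::-1],None,fx=6,fy=6,interpolation=cv2.INTER_CUBIC))
E
```

```text
pos [560.5 107.6  82.8] ydir -12.42 z [ 0.0011 -0.0019 -1.    ] F [-1.3 -3.7  8.5] w 11.3 ff 60.1 clk 18.2 q [-0.01  0.24  1.85 -0.    1.04  0.21]
[357 286  16   2  26] [363.61538462 286.61538462]
```

View pics/w9.png

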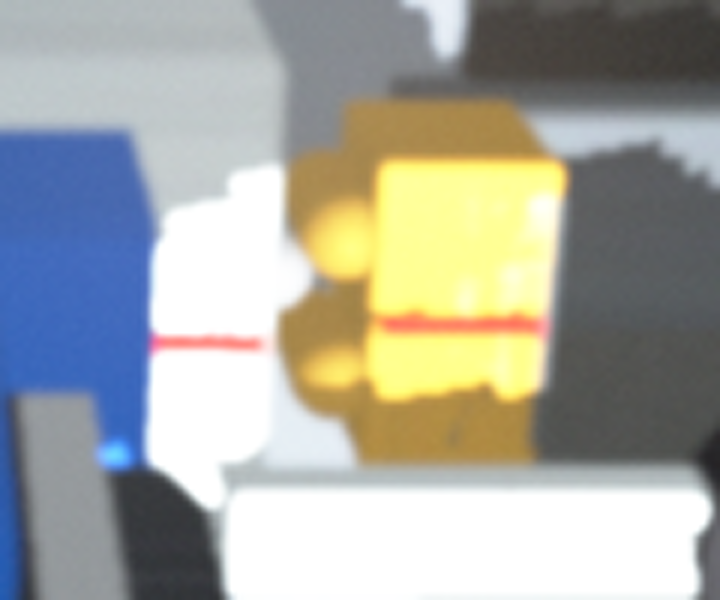

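Ball visible at crop (293,272) between both ridges; force rose at y≈107.3 (far wall). Feel the near wall too and centre between them.

>>> {"op": "carry_out", "data": {"rows": [[[-1, 0, 0, 0], [-1, 0, 0, 0], [-0.9, 0, 0, 0], [0, 0, 0, 0], [0, 0, 0, 0]]]}}

```text
clock: 18.75
tool_pos: [560.1, 106.0, 82.8]
orientation: [0.78, 0.626, 0.001, 0.0]
ft_force: [0.5, 1.0, 6.5]
grip_width: 11.1
finger_force: 60.1
```

>>> {"op": "carry_out", "data": {"rows": [[[-0.5, 0, 0, 0], [0, 0, 0, 0], [0, 0, 0, 0]]]}}

```text
clock: 19.05
tool_pos: [560.0, 105.6, 82.9]
orientation: [0.78, 0.626, 0.001, 0.0]
ft_force: [-0.7, 1.7, 7.4]
grip_width: 10.8
finger_force: 60.0
```

>>> {"op": "carry_out", "data": {"rows": [[[-0.5, 0, 0, 0], [0, 0, 0, 0], [0, 0, 0, 0]]]}}

```text
clock: 19.35
tool_pos: [559.9, 105.1, 82.8]
orientation: [0.78, 0.626, 0.001, 0.0]
ft_force: [-0.9, 0.9, 6.5]
grip_width: 11.8
finger_force: 60.0
```

>>> {"op": "carry_out", "data": {"rows": [[[-0.5, 0, 0, 0], [0, 0, 0, 0], [0, 0, 0, 0]]]}}

```text
clock: 19.65
tool_pos: [559.8, 104.6, 82.9]
orientation: [0.78, 0.626, 0.001, 0.0]
ft_force: [-0.6, 2.6, 7.3]
grip_width: 11.4
finger_force: 60.0
```

>>> {"op": "carry_out", "data": {"rows": [[[-0.5, 0, 0, 0], [0, 0, 0, 0], [0, 0, 0, 0]]]}}

```text
clock: 19.95
tool_pos: [559.7, 104.2, 82.8]
orientation: [0.78, 0.626, 0.001, 0.0]
ft_force: [0.3, 2.7, 7.1]
grip_width: 11.0
finger_force: 60.0
```

>>> {"op": "carry_out", "data": {"rows": [[[-0.5, 0, 0, 0], [0, 0, 0, 0], [0, 0, 0, 0]]]}}

```text
clock: 20.25
tool_pos: [559.7, 104.0, 82.9]
orientation: [0.78, 0.626, 0.001, 0.0]
ft_force: [-0.4, 2.8, 6.9]
grip_width: 11.2
finger_force: 59.9
```

>>> {"op": "carry_out", "data": {"rows": [[[-0.5, 0, 0, 0], [0, 0, 0, 0], [0, 0, 0, 0]]]}}

```text
clock: 20.55
tool_pos: [559.6, 103.7, 82.9]
orientation: [0.78, 0.626, 0.002, 0.0]
ft_force: [0.6, 4.3, 5.2]
grip_width: 11.2
finger_force: 59.9
```

>>> {"op": "carry_out", "data": {"rows": [[[1, 0, 0, 0], [1, 0, 0, 0], [1, 0, 0, 0], [0.5, 0, 0, 0], [0, 0, 0, 0], [0, 0, 0, 0], [0, 0, 0, 0], [0, 0, 0, 0]]]}}

```text
clock: 21.35
tool_pos: [560.1, 105.9, 82.8]
orientation: [0.78, 0.626, 0.0, 0.001]
ft_force: [-0.0, -0.7, 7.0]
grip_width: 11.5
finger_force: 60.1
```

>>> {"op": "carry_out", "data": {"rows": [[[-0.2, 0, 0, 0], [0, 0, 0, 0], [0, 0, 0, 0], [0, 0, 0, 0], [0, 0, 0, 0]]]}}

```text
clock: 21.85
tool_pos: [560.1, 105.9, 82.8]
orientation: [0.78, 0.626, 0.001, 0.001]
ft_force: [-0.8, -0.5, 6.1]
grip_width: 11.0
finger_force: 60.1
```

```bash
python3 -c "
from cell import *
print(sense()['tool_pos'],robot.finish_job())"
```

```text
the job is handed in; nothing more can be done
[560.08203365 105.90563414  82.82205379] None
```

The knob is fully down on the shaft and the carriage sits within about 0.3 mm of the notch's middle (centred by feel between the two ridges), with the knob still gripped at 60 N; the job was handed in at about 22 s, and no verdict came back.

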